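Set out the serving tools in the lidded caddy

ROBOT

A 6-joint arm with a two-finger parallel gripper is mounted at the origin on the work surface. World frame = base frame: x ahead of the robot, y to its left, z up, the work surface at z = 0. Lengths are in m, angles in rad, forces in N, time in s.
With the tool pointing down it reaches from about 0.375 to 0.9 m from the base axis. Payload 3.1 kg.
Tool frame: the origin (TCP) lies at the very end of the fingers, on their centre line; the grasp point (between the pads) lies 19 mm behind it; z points along the fingers, y is the line along which they close (so a half turn about z gives the same grasp; the last joint's range is limited). The gripper opens to 85 mm and grips with 20 to 120 N. Pads are 22 mm wide; open, the fingers measure 114 mm over their backs; the gripper's body (76 mm by 85 mm) begins 54 mm behind the grasp point. The pads swing forward as they close: fully open they stand 13 mm farther back than shut.
Start: joints at [-1.466, 0.527, 1.433, -0, 1.181, -0.178], TCP at [0.174, -0.6, 0.231] pointing down, gripper open.
Joint ranges: [-3.08, 3.08], [-0.75, 2.2], [0.22, 2.44], [-1.43, 4.57], [0, 2.65], [-2.85, 2.85]. Speed limits (rad/s): [2.79, 2.79, 3.14, 3.14, 3.14, 3.14].

INTERFACE

Orientations are given as a unit quaternion [x, y, z, w].
In Python, from station import telemetry, snapshot, ticket gives the robot as it stands.
- The arm moves only by the tool move_arm, never from a script. Its argument "commands" is text: rows parted by semicolons, each of 7 numbers parted by spaces: the shift along the tool's x, y, z in mm, then the turn, a rotation vector about the tool's x, y, z in degrees, then the opening, from -1 (shut) to 1 (fully open). A call has exactly 5 rows; each row is the pose to reach, as a shift and turn from the pose commanded when the call began, along the tool's axes at that moment; what a row does not reach only later rows make up. A row lasts 1/8 s, in which the tool goes at most 62.5 mm and 10.7 degrees, less where a joint would pass 70% of its speed; a pose out of reach is approached as far as the arm can. A call with a gripper value outside its range is refused whole. The fingers move at their own pace and stop on an object; "grip_force" is the grip in N (left out, the last holds). Time passes only in rows, so rows that repeat a pose let the fingers close, or fill a call up. It gives the time, the measured TCP pose, the force, the opening and the grip force at its end, in the units of the state.
- telemetry.sense(): the state, without advancing time (a new reading comes with each control period).
- snapshot(name): name is "side" or "top"; returns a dict with "image" (420x560x3 uint8, red, green, blue), "fx", "fy", "cx", "cy" (pixels), "k1" (the pictures are not rectified: a ray, as slopes to the right and down, at radius r is drawn at 1 + k1 r^2 times it, then the intrinsics apply), "pose" (4x4, takes a point from camera to world coordinates). Camera axes: x right, y down, z forward; pixel columns grow to the right and rows downward; lengths in m; the calibration is good to about 2 mm. A picture is of the moment at which its call begins. There is no depth.
- ticket.sign_off(): hands the job in; it is judged then, once.
The state is a dict: "t": time; "q": joint angles; "qd": joint speeds; "tau": joint torques, N m; "tcp_pos": TCP position; "tool_rot": TCP orientation; "force": force on the tool from outside, world axes, zero at the start; "ft_torque": the same for the moment, N m; "finger_gap": opening from 0.0 (shut) to 1.0 (fully open); "gripper_force": force on a finger pad.
Only numpy, scipy, OpenCV 4.12 (cv2) and the standard library are available. Lean on these libraries where they do the work, as an engineer would, in place of code of your own. Each camera call takes 0.05 s, during which the arm holds its last target. There are 200 camera calls.

TASK

Fold the red lid of the metal caddy right back, then stand the wooden spatula and the blue-handled cake server upright in it, handle down and head up, one in each compartment. Never lay or drop a tool on the counter, do not knock the other things about, and leave the lid open.

Things in the scene. Friction and masses are not known exactly. Their poses are not given: they have to be found in the camera images.
- caddy: Metal two-compartment utensil caddy fixed to the counter, 72 mm (x) by 124 mm (y) by 125 mm tall, walls, floor and divider 4 mm thick. Origin: centre of its underside. The divider lies along x at y=0; each compartment is 64 mm (x) by 56 mm (y) inside, 121 mm deep. x points away from the robot, towards the lid's hinge.
- well_left (a point): Centre of the inner floor of the compartment on the caddy's +y side, 4 mm above the counter; axes as the caddy.
- well_right (a point): Centre of the inner floor of the compartment on the caddy's -y side, 4 mm above the counter; axes as the caddy.
- lid (a joint): Angle of the red lid about its hinge: 0 shut, 1.9 rad folded fully back (its stop); it starts shut or slightly ajar. Opens upwards and back about the caddy's +y axis; the stiff hinge (about 0.1 N m friction) holds it wherever it is left. Panel 74 mm (x) by 126 mm (y) by 4 mm; shut, its top is 130 mm above the counter.
- lid_hinge (a point): Point on the lid's hinge axis (along the caddy's y), at the middle of the far top edge of the caddy: 38 mm from the caddy's centre in +x, 125 mm above the counter.
- lid_tab (a point): Grip point on the lid's black tab, 18 mm wide (caddy y), 10 mm thick, 36 mm tall, near the lid's free edge: from the hinge axis 66 mm along the lid and 29 mm square to it (24 mm above the lid's surface), at mid width. Pinched across its width, the tab can pivot between the fingers as the lid turns.
- spatula: Wooden spatula with pale handle and brown head 8 mm thick. Origin: centre of the handle's end face; x runs along the tool to the head, y across its width. Straight handle 18 mm wide (y), 16 mm thick, to x=225 mm; flat head 46 mm wide to x=303 mm. Balance near x=168 mm, about 90 g. Lies in a sloped rest, x rising 0.66 rad, head up; free to grip across y from x=100 to 190 mm, lifts straight up.
- server: Cake server with blue handle and steel head 4 mm thick. Origin: centre of the handle's end face; x runs along the tool to the head, y across its width. Straight handle 18 mm wide (y), 16 mm thick, to x=225 mm; flat head 46 mm wide to x=303 mm. Balance near x=150 mm, about 120 g. Lies in a sloped rest, x rising 0.66 rad, head up; free to grip across y from x=100 to 190 mm, lifts straight up.
- rest_a: Fixed sloped tool rest: dark wooden base 240 x 80 x 8 mm with two steel cradles, open above, the higher on a post (top 160 mm above the counter), holding the tool at its x=0 to 60 mm (with end stop) and x=205 to 219 mm. Origin on the counter; x points the way the tool rises. The handle's end face sits at about (-120, 0, 27) mm in this frame.
- rest_b: The same as rest_a.
- canele_1: Small dark brown fluted-cake shape, 48 mm wide, 48 mm tall; loose bystander, origin at the centre of its underside.
- canele_2: Same as canele_1; loose bystander, origin at the centre of its underside.
- canele_3: Same as canele_1; loose bystander, origin at the centre of its underside.
- bun: Round golden bun, 90 mm wide, 53 mm tall; loose bystander, origin at the centre of its underside.
- jam_jar: Amber glass jar with red cap, 64 mm wide, 85 mm tall; loose bystander, origin at the centre of its underside.
- mug: White mug, 76 mm wide, 85 mm tall; loose bystander, origin at the centre of its underside.
- loaf: Brown loaf, 200 mm long (its x), 92 mm wide, 92 mm tall; loose bystander, origin at the centre of its underside.

How it is judged:
By the outcome, as a careful person would: the job done as asked, in the order asked, and still so for the second after the job is handed in, with the robot touching nothing.
It also fails if it takes over 70 s, if anything falls off the work surface, if the arm or the gripper's body presses on something with over 40 N, if the wrist force passes 120 N, or if a joint passes its speed limit or range.

## Working session

There is one attempt and no reset: what is moved stays moved. The work goes in short steps, Python scripts to look and compute and a tool call to move; the robot and the scene stay as the last step left them, time stands still between calls to the robot, and variables do not carry over. Pictures are saved under pics/ and viewed, at most 10 in all, crops included, and the job is handed in when it is done.

Besides the shell and the picture viewer there is one more tool, called after "Call:" as name(argument=value, ...), one argument or row to a line, values as JSON. move_arm: Moves the arm, as the interface text tells. Its arguments: {"type":"object","properties":{"commands":{"type":"string"},"grip_force":{"type":"number"}},"required":["commands"]}

```bash
mkdir -p pics; ls
python3 - <<'E'
from station import telemetry, snapshot
import cv2
print(telemetry.sense())
for n in("top","side"):
    s=snapshot(n); print(n,{k:v for k,v in s.items() if k!="image"})
    cv2.imwrite(f"pics/{n}0.png",cv2.resize(s["image"][:,:,::-1],(800,600),interpolation=cv2.INTER_CUBIC))
    cv2.imwrite(f"pics/{n}0raw.png",s["image"][:,:,::-1])
E
```

```text
pics
{'t': 0.0, 'q': array([-1.46651616e+00,  5.28468439e-01,  1.43392540e+00,  3.05445800e-06,
        1.18142096e+00, -1.78470571e-01]), 'qd': array([ 0.00058261,  0.00025655, -0.00167119, -0.00034723,  0.00027746,
       -0.00110574]), 'tau': array([-1.81052306e-03, -4.42357779e+01, -1.78023702e+01, -2.29249581e-04,
        8.24261428e-03,  1.01091572e-05]), 'tcp_pos': array([ 0.17434294, -0.59942607,  0.2303249 ]), 'tool_rot': array([ 9.90022607e-01,  1.40904232e-01,  4.26174734e-05, -1.11026042e-03]), 'force': array([ 0.62622421, -0.58092356, -0.23737374]), 'ft_torque': array([-0.01891651, -0.01604336,  0.03085915]), 'gripper_force': 0.0, 'finger_gap': 0.9974007361836575}
top {'fx': 535.6839553263844, 'fy': 535.6839553263844, 'cx': 281.29424072348394, 'cy': 202.5231310114544, 'k1': -0.017985826485913337, 'pose': array([[-0.02242554, -0.99834195,  0.05301356,  0.53615634],
       [-0.99971994,  0.02279429,  0.00636136,  0.03533596],
       [-0.00755922, -0.05285606, -0.99857353,  1.50541479],
       [ 0.        ,  0.        ,  0.        ,  1.        ]])}
side {'fx': 441.08402137374776, 'fy': 441.08402137374776, 'cx': 273.42085732451716, 'cy': 206.76920577741083, 'k1': -0.011095550405058758, 'pose': array([[-0.96367125, -0.19743798,  0.17987764,  0.35767516],
       [-0.2669985 ,  0.72985776, -0.62930077,  0.79844632],
       [-0.00703722, -0.65446612, -0.75605858,  1.01182579],
       [ 0.        ,  0.        ,  0.        ,  1.        ]])}
```

View pics/top0.png

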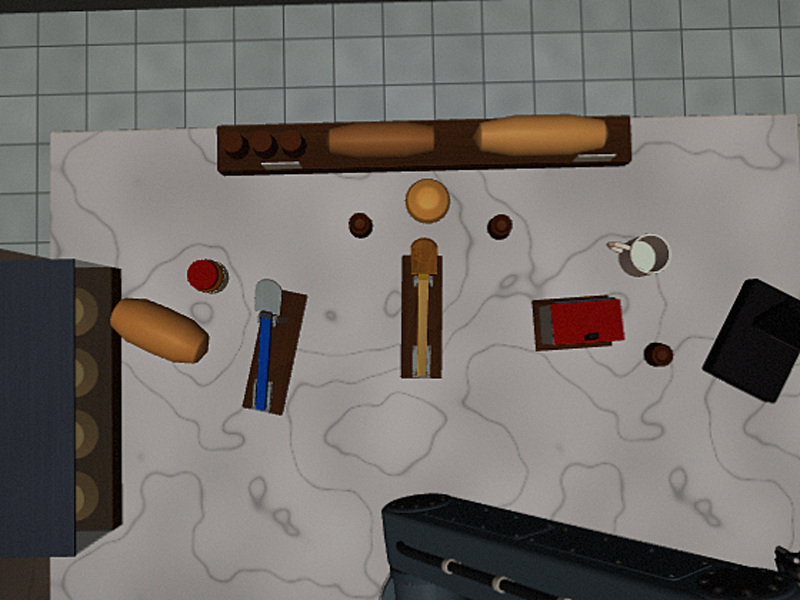

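View pics/side0.png

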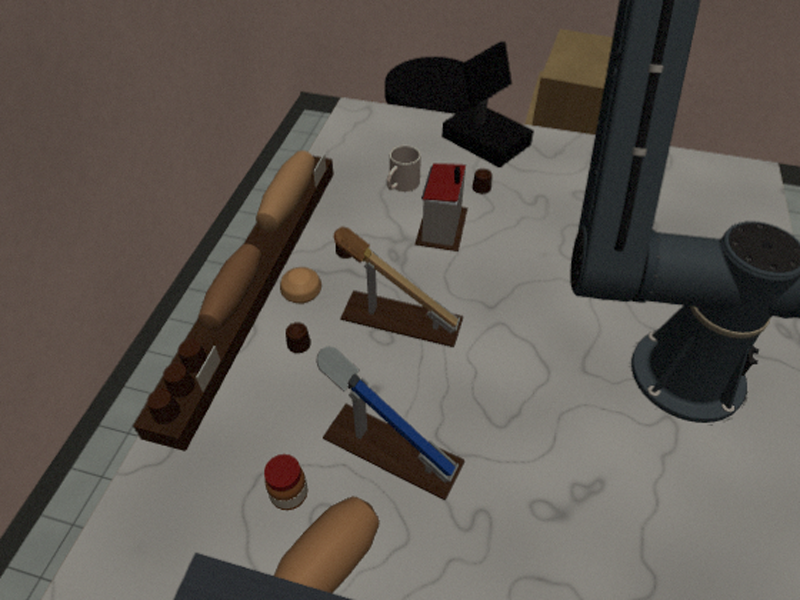

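Top view: the caddy is at about (585,322), the spatula runs (422,375)→(424,240), and the server runs (262,408)→(268,285). All of them are clear of each other. Next I'll enlarge these areas to measure them.

```bash
cat > h.py <<'E'
import cv2, numpy as np
from station import snapshot
def tile(img,x,y,w,h,k):
    c=cv2.resize(img[y:y+h,x:x+w],None,fx=k,fy=k,interpolation=cv2.INTER_CUBIC)
    for i in range(0,w,10):
        cv2.line(c,(i*k,0),(i*k,6 if i%50 else 14),(0,255,0),1); 
        if i%20==0: cv2.putText(c,str(x+i),(i*k,24),0,.35,(0,255,0),1)
    for j in range(0,h,10):
        cv2.line(c,(0,j*k),(6,j*k),(0,255,0),1)
        if j%20==0 and j: cv2.putText(c,str(y+j),(8,j*k+4),0,.35,(0,255,0),1)
    return c
def slopes(s,uv):
    d=np.array([(uv[0]-s["cx"])/s["fx"],(uv[1]-s["cy"])/s["fy"]]); p=d.copy()
    for _ in range(10): p=d/(1+s["k1"]*(p@p))
    return p
def at_z(s,uv,z):
    T=s["pose"]; r=T[:3,:3]@np.r_[slopes(s,uv),1]; return T[:3,3]+r*(z-T[2,3])/r[2]
def proj(s,P):
    T=s["pose"]; c=T[:3,:3].T@(np.asarray(P)-T[:3,3]); a=c[:2]/c[2]; a=a*(1+s["k1"]*(a@a))
    return a*s["fx"]+[s["cx"],s["cy"]]
def tri(ss,uvs):
    A=np.zeros((3,3));b=np.zeros(3);rs=[]
    for s,uv in zip(ss,uvs):
        r=s["pose"][:3,:3]@np.r_[slopes(s,uv),1]; r/=np.linalg.norm(r); M=np.eye(3)-np.outer(r,r); A+=M;b+=M@s["pose"][:3,3];rs.append(M)
    p=np.linalg.solve(A,b); return p,[np.linalg.norm(M@(p-s["pose"][:3,3])) for M,s in zip(rs,ss)]
E
python3 - <<'E'
from h import *
t=cv2.imread("pics/top0raw.png");s=cv2.imread("pics/side0raw.png")
a=np.hstack([tile(t,368,200,72,50,5),tile(t,270,160,44,50,5),np.zeros((250,4,3),np.uint8),tile(t,270,210,44,50,5)])
b=np.hstack([tile(t,165,185,55,110,3),tile(t,270,160,50,110,3),tile(s,285,108,50,70,5)[:330,:,:] if 0 else cv2.resize(tile(s,285,108,50,66,5),(250,330))])
cv2.imwrite("pics/m1.png",np.hstack([tile(t,368,200,72,50,6),np.zeros((300,8,3),np.uint8),tile(s,285,108,50,50,6)]))
cv2.imwrite("pics/m2.png",np.hstack([tile(t,165,190,55,105,5),tile(t,270,160,50,105,5),tile(s,285,108,50,105,5)])[:,:800])
cv2.imwrite("pics/m3.png",np.hstack([tile(s,220,235,110,120,4),np.zeros((480,4,3),np.uint8),tile(s,230,155,90,120,4)]))
E
```

```text
(no output)
```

View pics/m1.png

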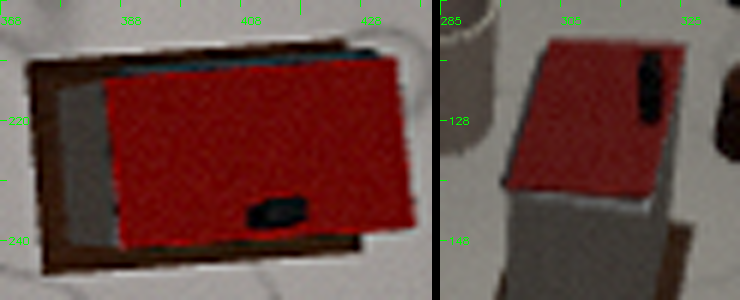

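View pics/m2.png

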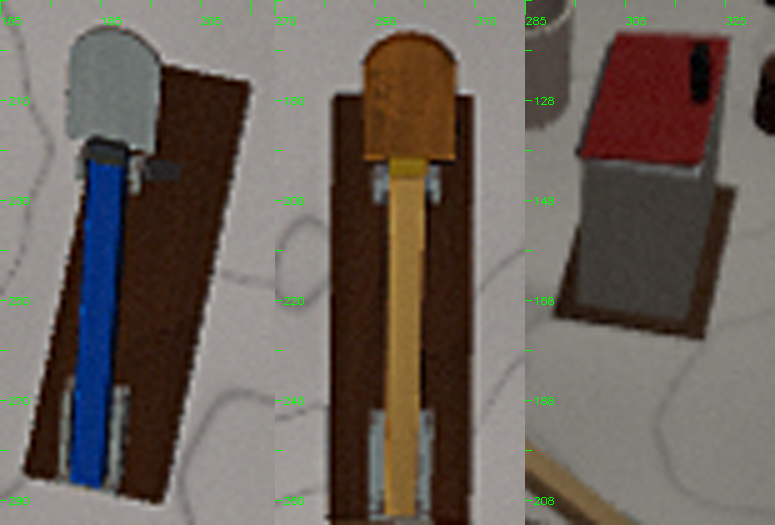

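View pics/m3.png

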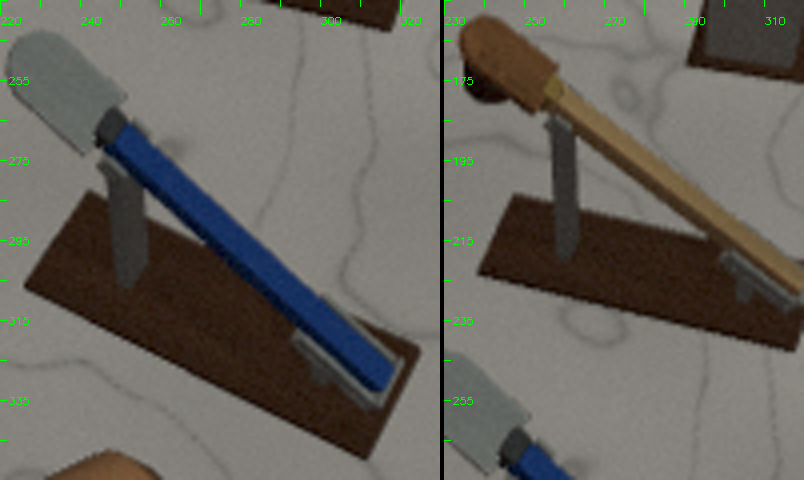

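Measured points: in the top view the lid corners are (385.5,213), (434.2,209.7), (436.8,237.7) and (388,241.2), with the tab at about (414,235). In the side view they are (303.3,114.7), (326.2,115.2), (320.8,140.7) and (295.5,139.2). I'll fit the poses to these and the tool points.

```bash
cat > fit.py <<'E'
from h import *
from scipy.optimize import least_squares
from scipy.spatial.transform import Rotation as R
S={n:snapshot(n) for n in("top","side")}
def T(p,l): c,s=np.cos(p[2]),np.sin(p[2]); return np.array([p[0]+c*l[0]-s*l[1],p[1]+s*l[0]+c*l[1],l[2]])
def lid(a,u,y,w): # u along lid from hinge, w square
    return np.array([.038-u*np.cos(a)+w*np.sin(a),y,.125+u*np.sin(a)+w*np.cos(a)])
L=lambda u,y,w=.005:(lambda p:T(p,lid(p[3],u,y,w)))
F=lambda x,y,z:(lambda p:T(p,(x,y,z)))
tool=lambda x,y,z:F(-.12+x*np.cos(.66)-z*np.sin(.66),y,.027+x*np.sin(.66)+z*np.cos(.66))
def fit(pts,p0,name):
    f=lambda p:np.array([proj(S[c],m(p))-uv for c,uv,m in pts]).ravel()
    r=least_squares(f,p0,loss="soft_l1"); print(name,np.round(r.x,4)); print(np.round(f(r.x).reshape(-1,2),1).tolist()); return r.x
cad=[("top",(385.5,213),L(0,.063)),("top",(434.2,209.7),L(0,-.063)),("top",(436.8,237.7),L(.074,-.063)),("top",(388,241.2),L(.074,.063)),
 ("side",(303.3,114.7),L(0,-.063)),("side",(326.2,115.2),L(.074,-.063)),("side",(320.8,140.7),L(.074,.063)),("side",(295.5,139.2),L(0,.063)),
 ("top",(378,214.2),F(.036,.062,.0)),("top",(379.3,240.8),F(-.036,.062,.0)),("side",(296,170.4),F(.036,.062,0)),("side",(317.6,172),F(-.036,.062,0))]
base=lambda c,uv,x,y:(c,uv,F(x,y,.008))
sp=[base("top",(281.2,179.1),.12,.04),base("top",(309.2,179.1),.12,-.04),base("top",(309,264.6),-.12,-.04),base("top",(281.2,264.6),-.12,.04),
 base("side",(238.5,223.2),.12,.04),base("side",(247.2,203.7),.12,-.04),base("side",(317.7,242.5),-.12,.04),
 ("top",(295,263),tool(0,0,.008)),("top",(297,166.6),tool(.303,0,0)),("top",(288,191.6),tool(.225,.023,.004)),("top",(306.2,192),tool(.225,-.023,.004))]
sv=[base("top",(215,206.4),.12,-.04),base("top",(170,284.4),-.12,.04),base("top",(197.6,290.6),-.12,-.04),
 base("side",(226.2,306.7),.12,.04),base("side",(242.5,282.5),.12,-.04),base("side",(325,322.5),-.12,-.04),base("side",(311.7,349.7),-.12,.04),
 ("top",(182.6,287),tool(0,0,.008)),("top",(189,195.6),tool(.303,0,0)),("top",(178.6,217),tool(.225,.023,.002)),("top",(196,220),tool(.225,-.023,.002))]
if __name__=="__main__":
    pc=fit(cad,[.5,-.33,0,.05],"caddy")
    ps=fit(sp,[.55,0,0],"spatula"); pv=fit(sv,[.5,.27,-.2],"server")
    print("tab",T(pc,lid(pc[3],.066,0,.029)),proj(S["top"],T(pc,lid(pc[3],.066,0,.039))),"hinge",T(pc,(.038,0,.125)))
    for n,y in(("wl",.03),("wr",-.03)): print(n,T(pc,(0,y,.004)))
    for n,p in(("sp",ps),("sv",pv)): print(n,[np.round(tool(x,0,0)(p),4) for x in(0,.15,.303)])
E
python3 fit.py
```

```text
caddy [ 0.5408 -0.2868  0.05    0.0373]
[[-0.3, 0.1], [-0.1, -0.1], [0.1, 0.7], [-0.2, 0.8], [-0.3, -1.7], [-0.4, 0.1], [-0.9, -0.2], [0.3, -1.4], [-1.0, 1.2], [-0.2, 0.2], [-0.7, -2.0], [-0.6, -0.4]]
spatula [ 0.5629  0.0074 -0.0276]
[[-0.2, -0.9], [0.4, -0.8], [0.3, -0.3], [-0.6, -0.5], [-1.2, -2.1], [-0.9, -2.2], [-0.5, -2.4], [0.1, 3.6], [-0.1, 3.7], [-0.8, 6.1], [-0.6, 5.8]]
server [ 0.5024  0.2953 -0.2272]
[[0.5, -0.5], [-0.5, 0.0], [-0.1, -0.3], [-1.2, -3.2], [-1.1, -3.0], [-0.3, -3.3], [-0.9, -3.0], [-1.2, 3.1], [-0.6, 3.3], [-1.2, 5.7], [-0.6, 6.4]]
tab [ 0.51397601 -0.28816505  0.15644003] [415.27020972 236.68739851] hinge [ 0.57876814 -0.28492401  0.125     ]
wl [ 0.5393168  -0.25685994  0.004     ]
wr [ 0.54231438 -0.31678501  0.004     ]
sp [array([0.4429, 0.0107, 0.027 ]), array([0.5614, 0.0074, 0.119 ]), array([0.6822, 0.0041, 0.2128])]
sv [array([0.3855, 0.3223, 0.027 ]), array([0.5009, 0.2956, 0.119 ]), array([0.6187, 0.2684, 0.2128])]
```

```bash
cat > fit2.py <<'E'
from fit import *
# tool-only: p=(x,y,yaw,z0) of handle end
def tl(x,y,z): return lambda p: (lambda q:q+[0,0,p[3]])(T(p,(x*np.cos(.66)-z*np.sin(.66),y,x*np.sin(.66)+z*np.cos(.66))))
tsp=[("top",(295,263),tl(0,0,.008)),("top",(297,166.6),tl(.303,0,0)),("top",(288,191.6),tl(.225,.023,.004)),("top",(306.2,192),tl(.225,-.023,.004)),
 ("side",(234.2,165),tl(.303,0.01,.0)),("side",(252,183),tl(.225,.023,.0)),("side",(257.5,174),tl(.225,-.02,.004))]
tsv=[("top",(182.6,287),tl(0,0,.008)),("top",(189,195.6),tl(.303,0,0)),("top",(178.6,217),tl(.225,.023,.002)),("top",(196,220),tl(.225,-.023,.002)),
 ("side",(241,273.5),tl(.225,.023,0)),("side",(251.5,259.5),tl(.225,-.023,0)),("side",(316.8,333),tl(0,.009,-.008)),("side",(320,325.5),tl(0,-.009,.008))]
fit(sp[:7],[.55,0,0],"spbase"); fit(sv[:7],[.5,.3,-.2],"svbase")
for n,t,g in(("sp",tsp,[.44,.01,0,.027]),("sv",tsv,[.385,.32,-.2,.027])):
    p=fit(t,g,n); print([np.round(tl(x,0,0)(p),4) for x in(0,.15,.303)])
E
python3 fit2.py
```

```text
spbase [ 0.5605  0.0089 -0.0241]
[[-0.8, 0.0], [-0.3, 0.1], [-0.0, 0.5], [-1.0, 0.5], [-0.6, -1.4], [-0.3, -1.6], [0.3, -1.9]]
svbase [ 0.4997  0.3001 -0.2233]
[[-1.3, 0.5], [-2.1, 1.1], [-1.6, 0.7], [-0.8, -1.1], [-0.8, -1.2], [0.5, -1.4], [-0.1, -0.9]]
sp [ 0.4566  0.0101 -0.0325  0.0187]
[[0.2, -1.6], [0.4, -1.5], [-0.4, 0.9], [-0.3, 0.7], [-2.6, -0.7], [0.8, 2.2], [1.2, -0.3]]
[array([0.4566, 0.0101, 0.0187]), array([0.575 , 0.0062, 0.1106]), array([0.6958, 0.0023, 0.2044])]
sv [ 0.3956  0.3205 -0.2238  0.023 ]
[[-0.4, -0.8], [0.0, -0.8], [-0.4, 1.6], [0.1, 2.3], [1.2, 1.1], [1.0, 0.1], [-6.0, -1.4], [-2.0, -0.7]]
[array([0.3956, 0.3205, 0.023 ]), array([0.5111, 0.2942, 0.115 ]), array([0.629 , 0.2674, 0.2088])]
```

```bash
cat > go.py <<'E'
import numpy as np, sys
from station import telemetry
from scipy.spatial.transform import Rotation as R
def rot(yaw,el):
    "tool pointing in vertical plane at heading yaw, el = elevation of fingers (-90 down), tool y horizontal"
    y,e=np.radians([yaw,el]); z=np.array([np.cos(e)*np.cos(y),np.cos(e)*np.sin(y),np.sin(e)])
    yy=np.array([np.sin(y),-np.cos(y),0]); return R.from_matrix(np.c_[np.cross(yy,z),yy,z])
def rel(pos,r=None,frm=None):
    s=telemetry.sense(); p0,r0=frm or (s["tcp_pos"],R.from_quat(s["tool_rot"]))
    r=r or r0
    d=r0.inv().apply(np.array(pos)-p0)*1000; v=(r0.inv()*r).as_rotvec(degrees=True)
    print("t%.2f shift"%s["t"],np.round(d,1),"turn",np.round(v,1),"rows>=%.1f"%max(np.linalg.norm(d)/62.5,np.linalg.norm(v)/10.7)); return (np.array(pos),r)
E
python3 - <<'E'
from go import *
a=rel([.516,-.286,.24],rot(2.9,-90)); rel([.516,-.286,.142],rot(2.9,-90),a)
E
```

```text
t0.30 shift [ 415.6 -206.1   -8.8] turn [-0.  -0.  13.3] rows>=7.4
t0.30 shift [-0. -0. 98.] turn [0. 0. 0.] rows>=1.6
```

Call:
move_arm(
  commands="40 -20 -2 0 0 0 1; 95 -47 -4 0 0 0 1; 150 -75 -6 0 0 0 1; 205 -102 -8 0 0 0 1; 260 -129 -9 0 0 0 1",
  grip_force=30,
)

```text
t: 0.92
tcp_pos: [0.3894, -0.4025, 0.2406]
tool_rot: [0.99, 0.141, 0.0, 0.0]
force: [0.5, -1.1, -0.6]
finger_gap: 1.006
gripper_force: 0.0
```

Call:
move_arm(
  commands="50 -25 0 0 0 5 1; 100 -50 0 0 0 10 1; 140 -70 0 0 0 13.3 1; 156 -77 0 0 0 13.3 1; 156 -77 0 0 0 13.3 1",
)

```text
t: 1.55
tcp_pos: [0.5168, -0.2859, 0.2402]
tool_rot: [1.0, 0.027, -0.0, 0.0]
force: [-0.1, -0.7, 0.2]
finger_gap: 1.0
gripper_force: 0.0
```

Run:
```python
from go import *
s=telemetry.sense(); print(s["q"],s["tcp_pos"],s["force"])
rel([.516,-.286,.142],rot(2.9,-90))
```

```text
[-6.94049887e-01  4.70869414e-01  1.51158184e+00 -6.57666755e-04
  1.15919232e+00  8.23789872e-01] [ 0.51675781 -0.28585493  0.24021284] [-0.14875932 -0.68190534  0.20027044]
t1.55 shift [-0.7  0.1 98.2] turn [0.  0.  0.1] rows>=1.6
```

Call:
move_arm(
  commands="0 0 40 0 0 0 1; 0 0 80 0 0 0 1; 0 0 98 0 0 0 1; 0 0 98 0 0 0 0; 0 0 98 0 0 0 -0.9",
)

```text
t: 2.17
tcp_pos: [0.5163, -0.2877, 0.1431]
tool_rot: [1.0, 0.025, 0.0, 0.001]
force: [-0.4, -0.1, -0.2]
finger_gap: 0.608
gripper_force: 0.0
```

Call:
move_arm(
  commands="0 0 0 0 0 0 -0.9; 0 0 0 0 0 0 -0.9; 0 0 0 0 0 0 -0.9; 0 0 0 0 0 0 -0.9; 0 0 0 0 0 0 -0.9",
)

```text
t: 2.8
tcp_pos: [0.516, -0.284, 0.1429]
tool_rot: [1.0, 0.025, -0.0, -0.002]
force: [-1.3, 5.2, 3.2]
finger_gap: 0.204
gripper_force: 33.7
```

Run:
```python
from go import *
s=telemetry.sense(); print(s["q"],s["tcp_pos"],s["force"],s["finger_gap"]*85,s["gripper_force"])
# arc: shift rel. to now for lid rotation, tool x ~ caddy x
h=np.array([.5788,-.2849,.125]); g=s["tcp_pos"]+[0,0,.019]
u=-(g-h)@[np.cos(.05),np.sin(.05),0]; w=g[2]-h[2]; r=np.hypot(u,w); a0=np.arctan2(w,u); print(r,np.degrees(a0))
for d in range(0,116,8):
    a=a0+np.radians(d); print(d, round(1000*(u-r*np.cos(a))), round(1000*(w-r*np.sin(a))))
```

```text
[-0.69386799  0.59331224  1.60404252  0.00259319  0.94695245  0.82499267] [ 0.51600448 -0.2840461   0.14290451] [-1.33742192  5.23300905  3.19892232] 17.302718295945557 33.7436181306839
0.07273252077200427 30.490830529379892
0 0 0
8 6 -8
16 13 -16
24 20 -22
32 29 -28
40 38 -32
48 48 -34
56 58 -36
64 68 -36
72 78 -34
80 88 -31
88 97 -27
96 106 -22
104 114 -15
112 120 -7
```

Call:
move_arm(
  commands="6 0 -8 0 0 0 -0.9; 13 0 -16 0 0 0 -0.9; 20 0 -22 0 0 0 -0.9; 29 0 -28 0 0 0 -0.9; 38 0 -32 0 0 0 -0.9",
)

```text
t: 3.42
tcp_pos: [0.5517, -0.2823, 0.1739]
tool_rot: [1.0, 0.026, -0.004, -0.002]
force: [-6.1, 2.9, -2.6]
finger_gap: 0.203
gripper_force: 31.0
```

Call:
move_arm(
  commands="10 0 -2 0 0 0 -0.9; 20 0 -4 0 0 0 -0.9; 30 0 -4 0 0 0 -0.9; 40 0 -2 0 0 0 -0.9; 50 0 1 0 0 0 -0.9",
)

```text
t: 4.05
tcp_pos: [0.6044, -0.2799, 0.1752]
tool_rot: [1.0, 0.025, -0.0, -0.001]
force: [-4.0, 6.5, 4.6]
finger_gap: 0.199
gripper_force: 29.1
```

Call:
move_arm(
  commands="9 0 4 0 0 0 -0.9; 18 0 9 0 0 0 -0.9; 26 0 16 0 0 0 -0.9; 31 0 22 0 0 0 -0.9; 33 0 25 0 0 0 -0.9",
)

```text
t: 4.68
tcp_pos: [0.639, -0.2783, 0.1524]
tool_rot: [1.0, 0.026, 0.001, -0.001]
force: [-7.7, 8.9, 21.4]
finger_gap: 0.202
gripper_force: 32.1
```

Run:
```python
from go import *
s=telemetry.sense(); print(s["q"],s["tcp_pos"],s["force"],s["ft_torque"],s["finger_gap"]*85,s["gripper_force"])
h=np.array([.5788,-.2849,.125]); g=s["tcp_pos"]+[0,0,.019]
print("lid deg",180-np.degrees(np.arctan2(g[2]-h[2],(g-h)@[np.cos(.05),np.sin(.05),0]))-30.5+2.1)
```

```text
[-0.57182874  0.70926696  1.30569832  0.00294127  1.12545914  0.9462917 ] [ 0.63901161 -0.27830099  0.15235373] [-7.72895915  8.91650517 21.37753978] [ 1.23427829  1.42443416 -0.07344069] 17.177703382549304 32.100146412849426
lid deg 114.12600783471623
```

Call:
move_arm(
  commands="-1 0 -3 0 0 0 0; -1 0 -3 0 0 0 0; -1 0 -3 0 0 0 0; -1 0 -30 0 0 0 0; -1 0 -90 0 0 0 0",
)

```text
t: 5.3
tcp_pos: [0.6343, -0.2795, 0.2351]
tool_rot: [1.0, 0.025, -0.004, -0.002]
force: [0.5, -0.9, -0.2]
finger_gap: 0.498
gripper_force: 0.0
```

```bash
cat > kin.py <<'E'
import numpy as np
from scipy.optimize import least_squares
from scipy.spatial.transform import Rotation as R
Rz=lambda a:R.from_euler('z',a); Ry=lambda a:R.from_euler('y',a)
# base yaw q1, lateral b, shoulder (a1,d1), upper arm l2, elbow offset a3, forearm l3, tool l6
def fk(q,k):
    a1,b,d1,l2,a3,l3,l6=k
    r=Rz(q[0]); p=np.array([0,0,d1])+r.apply([a1,b,0]); r=r*Ry(q[1]); p=p+r.apply([0,0,l2])
    r=r*Ry(q[2]); p=p+r.apply([a3,0,l3]); r=r*Rz(q[3])*Ry(q[4]); p=p+r.apply([0,0,l6]); return p,r*Rz(q[5])
E
python3 - <<'E'
from kin import *
from station import telemetry
s=telemetry.sense()
D=[([-1.46651616e+00,  5.28468439e-01,  1.43392540e+00,0,1.18142096e+00, -1.78470571e-01],[ 0.17434294, -0.59942607,  0.2303249 ]),
([-6.94049887e-01,4.70869414e-01,1.51158184e+00,-6.57e-04,1.15919232e+00,8.23789872e-01],[0.51675781,-0.28585493,0.24021284]),
([-0.69386799,0.59331224,1.60404252,0.00259319,0.94695245,0.82499267],[0.51600448,-0.2840461,0.14290451]),
([-0.57182874,0.70926696,1.30569832,0.00294127,1.12545914,0.9462917],[0.63901161,-0.27830099,0.15235373]),(list(s["q"]),s["tcp_pos"])]
f=lambda k:np.array([fk(q,k)[0]-p for q,p in D]).ravel()
r=least_squares(f,[0,.1,.3,.4,0,.4,.25]); print(r.x,np.abs(r.fun).max()*1000, np.linalg.svd(r.jac)[1])
print(s["q"],s["tool_rot"],R.from_quat(s["tool_rot"]).as_matrix().round(2)); print(fk(s["q"],r.x)[1].as_matrix().round(2), s["force"],s["tcp_pos"])
E
```

```text
[-5.12050653e-08  1.11000140e-01  2.74191867e-01  5.87999992e-01
  1.14099887e-01  3.91699986e-01  2.96691970e-01] 0.0006992862698618207 [4.37131628 3.28483033 2.23606842 0.22094426 0.18694211 0.13301099
 0.0050968 ]
[-5.75799130e-01  6.23026425e-01  1.23361700e+00 -9.15010561e-05
  1.29342120e+00  9.45008537e-01] [ 0.99967837  0.02500421 -0.00351904 -0.00235833] [[ 1.    0.05 -0.01]
 [ 0.05 -1.    0.  ]
 [-0.01 -0.   -1.  ]]
[[-0.05  1.   -0.01]
 [ 1.    0.05  0.  ]
 [ 0.   -0.01 -1.  ]] [ 0.52725303 -0.9158034  -0.24753101] [ 0.63431634 -0.27947851  0.23511708]
```

```bash
cat >> kin.py <<'E'
K=[0,.111,.274191867,.588,.1141,.3917,.29669197]
LO=np.array([-3.08,-.75,.22,-1.43,0,-2.85]);HI=np.array([3.08,2.2,2.44,4.57,2.65,2.85])
def fkt(q): p,r=fk(q,K); return p,r*Rz(np.pi/2)
def ik(p,r,q0,tol=1e-4):
    f=lambda q:(lambda P,M:np.r_[(P-p)*5,(M.inv()*r).as_rotvec()])(*fkt(q))
    s=least_squares(f,np.clip(q0,LO+1e-3,HI-1e-3),bounds=(LO,HI)); return s.x if np.abs(s.fun).max()<tol else None
E
cat > scan.py <<'E'
from kin import *; from go import rot
G=.019
def tcp(g,ps,e): r=rot(ps,e); return np.array(g)+r.apply([0,0,G]),r
seeds=[[-.57,.6,1.2,0,1.2,.9],[-.5,.2,1.5,0,.5,.5],[-.5,.6,1.2,1.5,1.2,0],[-.5,.6,1.2,3.1,.5,-1],[.3,.6,1.2,0,1.2,.3],[-.5,.5,1.2,1.5,1.2,-1.5],[-.5,.6,1.2,-1,1.2,1]]
def best(g,ps,e):
    b=None
    for s in seeds:
        for f in(0,180):
            p,r=tcp(g,ps,e); q=ik(p,r*Rz(np.radians(f)),s)
            if q is not None:
                m=np.min(np.minimum(q-LO,HI-q))
                if b is None or m>b[0]: b=(m,q,f)
    return b
if __name__=="__main__":
  for n,w in(("L",(.539,-.257)),("R",(.542,-.317))):
    for e in(-40,-25,-10):
      for ps in range(-120,121,20):
        a=[best((*w,z),ps,e) for z in(.17,.31)]
        if all(a): print(n,e,ps,[(round(x[0],2),x[1].round(2).tolist(),x[2]) for x in a])
E
time python3 scan.py
```

```text
L -40 -120 [(np.float64(0.54), [-0.28, 0.79, 1.49, -0.89, 1.29, 0.69], 180), (np.float64(0.58), [-0.28, 0.6, 1.41, -0.85, 1.46, 0.49], 180)]
L -40 -100 [(np.float64(0.32), [-0.28, 0.72, 1.68, -1.11, 1.01, 0.67], 180), (np.float64(0.45), [-0.28, 0.51, 1.59, -0.98, 1.17, 0.37], 180)]
L -40 -60 [(np.float64(0.38), [-0.42, 0.63, 2.04, 4.19, 0.54, 1.03], 180), (np.float64(0.06), [-0.42, 0.34, 1.93, -1.37, 0.48, 0.21], 180)]
L -40 -40 [(np.float64(0.29), [-0.59, 0.61, 2.15, 3.31, 0.49, -1.65], 0), (np.float64(0.09), [-0.59, 0.29, 2.03, 4.22, 0.09, -2.58], 0)]
L -40 -20 [(np.float64(0.27), [-0.79, 0.61, 2.17, 2.48, 0.56, -1.28], 0), (np.float64(0.33), [-0.79, 0.28, 2.04, 1.58, 0.33, -0.31], 0)]
L -40 0 [(np.float64(0.35), [-0.94, 0.62, 2.09, 1.8, 0.69, -1.02], 0), (np.float64(0.46), [-0.94, 0.31, 1.98, 1.28, 0.7, -0.35], 0)]
L -40 20 [(np.float64(0.49), [-1.01, 0.65, 1.95, 1.32, 0.88, -0.86], 0), (np.float64(0.59), [-1.01, 0.38, 1.85, 1.07, 1.02, -0.44], 0)]
L -40 40 [(np.float64(0.67), [-1.01, 0.7, 1.77, 1.0, 1.12, -0.81], 0), (np.float64(0.76), [-1.01, 0.47, 1.68, 0.9, 1.31, -0.54], 0)]
L
[... 7913 characters left out ...]
64(0.55), [-1.19, 0.93, 1.89, 1.55, 1.39, 1.9], 180), (np.float64(0.56), [-1.19, 0.65, 1.88, 1.5, 1.41, 2.2], 180)]
R -10 40 [(np.float64(0.79), [-1.17, 0.96, 1.65, 1.23, 1.57, -1.06], 0), (np.float64(0.8), [-1.17, 0.72, 1.64, 1.24, 1.65, -0.82], 0)]
R -10 60 [(np.float64(0.84), [-1.1, 1.01, 1.39, 1.01, 1.81, -0.95], 0), (np.float64(0.74), [-1.1, 0.81, 1.38, 1.07, 1.91, -0.76], 0)]
R -10 80 [(np.float64(0.59), [-1.02, 1.08, 1.15, 0.84, 2.06, -0.93], 0), (np.float64(0.47), [-1.02, 0.9, 1.14, 0.93, 2.18, -0.76], 0)]
R -10 100 [(np.float64(0.34), [-0.92, 1.16, 0.93, 0.66, 2.31, -0.99], 0), (np.float64(0.21), [-0.92, 0.99, 0.92, 0.79, 2.44, 2.32], 180)]
real	0m21.008s
user	0m21.465s
sys	0m0.044s
```

```bash
cat > path.py <<'E'
from scan import *
from scipy.spatial.transform import Slerp
def walk(q,way,n=16):
    "way: list of (grasp point, psi, e); straight/slerp IK walk from joints q, report extremes"
    p,r=fkt(q)
    for g,ps,e in way:
        p1,r1=tcp(g,ps,e); sl=Slerp([0,1],R.concatenate([r,r1])); 
        for t in np.linspace(0,1,n+1)[1:]:
            q1=ik(p+(p1-p)*t,sl(t),q)
            if q1 is None: print("FAIL",g,t); return
            if np.abs(q1-q).max()>.35: print("jump",t,np.round(q1-q,2))
            q=q1
        print(np.round(g,3),ps,e,"q",q.round(2)); p,r=p1,r1
    return q
E
python3 - <<'E'
from path import *; from go import *
q=telemetry.sense()["q"]
walk(q,[((.634,-.28,.31),2.9,-90),((.575,.007,.26),-1.6,-82),((.58,.007,.132),-1.6,-82),((.58,.007,.24),-1.6,-82),((.50,-.05,.36),20,-55),((.45,-.15,.36),40,-30),((.539,-.257,.32),40,-30),((.539,-.257,.17),40,-30)])
a=rel([.634,-.28,.29],rot(2.9,-90)); b=rel(*tcp((.575,.007,.25),-1.6,-82),a); rel(*tcp((.58,.007,.132),-1.6,-82),b)
E
```

```text
[ 0.634 -0.28   0.31 ] 2.9 -90 q [-0.58  0.57  1.17  0.    1.4   0.94]
[0.575 0.007 0.26 ] -1.6 -82 q [-0.19  0.4   1.65  0.03  0.96  1.39]
[0.58  0.007 0.132] -1.6 -82 q [-0.19  0.59  1.75  0.04  0.66  1.38]
[0.58  0.007 0.24 ] -1.6 -82 q [-0.19  0.43  1.66  0.03  0.91  1.39]
[ 0.5  -0.05  0.36] 20 -55 q [-0.6   0.08  1.94  0.67  0.85  0.24]
[ 0.45 -0.15  0.36] 40 -30 q [-1.13  0.28  1.99  1.01  1.42 -0.73]
[ 0.539 -0.257  0.32 ] 40 -30 q [-1.07  0.51  1.71  1.04  1.4  -0.65]
[ 0.539 -0.257  0.17 ] 40 -30 q [-1.07  0.77  1.78  1.12  1.24 -0.95]
t5.30 shift [ -0.7   0.2 -54.9] turn [-0.3  0.4 -0. ] rows>=0.9
t5.30 shift [ -41.8 -289.4   58.8] turn [-0.3  8.   4.5] rows>=4.8
t5.30 shift [-1.150e+01 -1.000e-01  1.175e+02] turn [0. 0. 0.] rows>=1.9
```

Call:
move_arm(
  commands="0 0 -55 0 0 0 0.5; -8 -50 -54 0 0 0 0.5; -17 -110 -45 0 0 0 0.5; -26 -170 -30 0 2 0 0.5; -34 -230 -15 0 4 2 0.5",
)

```text
t: 5.92
tcp_pos: [0.5904, -0.0509, 0.253]
tool_rot: [0.999, 0.007, 0.036, -0.001]
force: [0.6, -0.5, -0.9]
finger_gap: 0.747
gripper_force: 0.0
```

Run:
```python
from path import *; from go import *
b=rel(*tcp((.575,.007,.23),-1.6,-82)); rel(*tcp((.58,.007,.132),-1.6,-82),b)
```

```text
t5.92 shift [-15. -58.  41.] turn [-0.3  3.9  2.4] rows>=1.2
t5.92 shift [-8.7 -0.1 97.7] turn [0. 0. 0.] rows>=1.6
```

Call:
move_arm(
  commands="-8 -30 15 0 2 1 0.5; -15 -55 35 0 3.9 2.4 0.5; -15 -58 41 0 3.9 2.4 0.5; -15 -58 41 0 3.9 2.4 0.5; -15 -58 41 0 3.9 2.4 0.5",
)

```text
t: 6.55
tcp_pos: [0.5792, 0.0043, 0.2123]
tool_rot: [0.997, -0.014, 0.07, -0.001]
force: [0.5, -0.5, 1.0]
finger_gap: 0.752
gripper_force: 0.0
```

Run:
```python
from path import *; from go import *
rel(*tcp((.58,.007,.132),-1.6,-82))
s=snapshot=__import__("station").snapshot
from h import tile,cv2
a=tile(s("top")["image"][:,:,::-1],255,150,75,60,5);b=tile(s("side")["image"][:,:,::-1],230,110,84,60,5)
cv2.imwrite("pics/g1.png",np.hstack([a,b])[:,:800])
```

```text
t6.55 shift [-10.5  -2.2  98.6] turn [-0.3 -0.   0. ] rows>=1.6
```

View pics/g1.png

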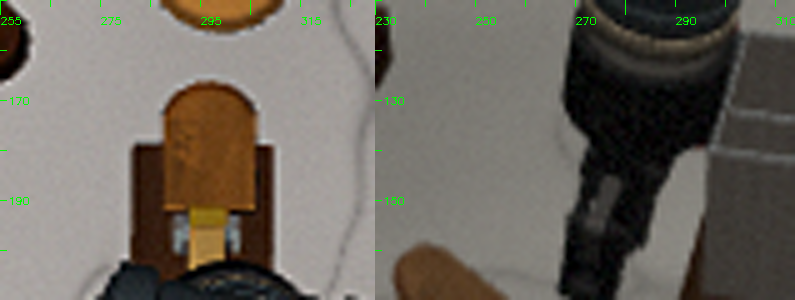

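The picture shows the gripper above the handle, with the finger at about (281,205) and the head clear in front. I'm descending and closing.

Call:
move_arm(
  commands="-5 -2 45 0 0 0 0.3; -10 -2 90 0 0 0 0; -10 -2 98 0 0 0 0; -10 -2 98 0 0 0 -0.4; -10 -2 98 0 0 0 -0.9",
  grip_force=60,
)

```text
t: 7.28
tcp_pos: [0.5826, 0.0078, 0.1149]
tool_rot: [0.997, -0.013, 0.071, -0.002]
force: [0.4, 0.9, -0.8]
finger_gap: 0.194
gripper_force: 59.2
```

Call:
move_arm(
  commands="0 0 0 0 0 0 -0.9; 0 0 0 0 0 0 -0.9; 0 0 0 0 0 0 -0.9; 0 0 0 0 0 0 -0.9; 0 0 0 0 0 0 -0.9",
)

```text
t: 7.9
tcp_pos: [0.5825, 0.0079, 0.1146]
tool_rot: [0.997, -0.013, 0.071, -0.002]
force: [-0.9, 0.2, 7.0]
finger_gap: 0.196
gripper_force: 60.1
```

Run:
```python
from path import *; from go import *
s=telemetry.sense(); print(s["tcp_pos"],s["force"],s["ft_torque"],s["finger_gap"]*85)
g=s["tcp_pos"]-R.from_quat(s["tool_rot"]).apply([0,0,.019]); print("grasp",g)
rel(s["tcp_pos"]+[0,0,.11])
```

```text
[0.58249796 0.00789378 0.11456454] [-0.87659144  0.1555739   7.03462939] [-0.09250004  0.03222225  0.07034378] 16.698741353470947
grasp [0.57982196 0.00787031 0.13337514]
t7.90 shift [  15.5   -0.5 -108.9] turn [0. 0. 0.] rows>=1.8
```

Call:
move_arm(
  commands="2 0 -15 0 0 0 -0.9; 5 0 -35 0 0 0 -0.9; 9 0 -65 0 0 0 -0.9; 13 0 -95 0 0 0 -0.9; 17 0 -120 0 0 0 -0.9",
)

```text
t: 8.52
tcp_pos: [0.5812, 0.0075, 0.236]
tool_rot: [0.998, -0.013, 0.069, -0.002]
force: [0.8, 0.2, -1.0]
finger_gap: 0.196
gripper_force: 59.2
```

Run:
```python
from path import *; from go import *
s=telemetry.sense(); print(s["force"],s["ft_torque"],s["finger_gap"]*85)
walk(s["q"],[((.56,-.02,.33),0,-70),((.50,-.06,.36),20,-50),((.46,-.15,.36),40,-30),((.539,-.257,.33),40,-30)])
a=rel(*tcp((.50,-.06,.36),20,-50)); a=rel(*tcp((.46,-.15,.36),40,-30),a); rel(*tcp((.539,-.257,.33),40,-30),a)
```

```text
[ 0.79170511  0.15427275 -0.99189609] [-0.00418173  0.08991226 -0.01800387] 16.650636842532222
[ 0.56 -0.02  0.33] 0 -70 q [-0.28  0.23  1.73  0.13  0.84  1.22]
[ 0.5  -0.06  0.36] 20 -50 q [-0.67  0.08  1.99  0.82  0.85  0.06]
[ 0.46 -0.15  0.36] 40 -30 q [-1.11  0.29  1.98  1.02  1.4  -0.71]
[ 0.539 -0.257  0.33 ] 40 -30 q [-1.07  0.5   1.7   1.04  1.41 -0.63]
t8.53 shift [ -52.3   64.5 -118.2] turn [  8.5  31.7 -20. ] rows>=3.6
t8.53 shift [-46.6  65.3 -45.7] turn [ 15.4  19.8 -12.9] rows>=2.6
t8.53 shift [-30.1 132.7   7.8] turn [0. 0. 0.] rows>=2.2
```

Call:
move_arm(
  commands="-7 8 -20 1 4 -2.5 -0.9; -17 20 -42 2.5 10 -6.5 -0.9; -28 35 -68 4.5 17 -11 -0.9; -40 50 -95 6.5 24.5 -15.5 -0.9; -52 64 -118 8.5 31.7 -20 -0.9",
)

```text
t: 9.15
tcp_pos: [0.5167, -0.048, 0.3329]
tool_rot: [0.94, 0.145, 0.302, -0.058]
force: [0.1, -0.1, -1.5]
finger_gap: 0.199
gripper_force: 59.2
```

Call:
move_arm(
  commands="-7 9 -8 2 3 -2 -0.9; -17 22 -18 5 7 -4.5 -0.9; -29 38 -30 9 12 -8 -0.9; -39 55 -40 13 17 -11 -0.9; -47 65 -46 15.4 19.8 -12.9 -0.9",
)

```text
t: 9.78
tcp_pos: [0.4751, -0.1321, 0.3404]
tool_rot: [0.837, 0.274, 0.441, -0.172]
force: [-0.0, 0.7, -0.8]
finger_gap: 0.197
gripper_force: 59.2
```

Run:
```python
from path import *; from go import *
from h import *
s=telemetry.sense(); print(s["tcp_pos"],s["q"],s["force"],s["ft_torque"],s["finger_gap"]*85)
a=rel(*tcp((.539,-.257,.33),40,-30))
S=[snapshot("top"),snapshot("side")]
g=s["tcp_pos"]-R.from_quat(s["tool_rot"]).apply([0,0,.019])
for c in S: print(proj(c,g),proj(c,g+[0,0,-.17]),proj(c,g+[0,0,.133]))
b=tile(S[1]["image"][:,:,::-1],255,50,100,120,5);cv2.imwrite("pics/u1.png",b)
```

```text
[ 0.47507088 -0.13208556  0.34035517] [-1.07197459  0.27353305  1.98255141  0.99923477  1.34120206 -0.61782108] [-0.006142    0.67835296 -0.83365606] [-0.32225577  0.38538852 -0.00770683] 16.758852161610243
t9.78 shift [-16.2 138.1  -0.3] turn [ 0.6  3.5 -3.6] rows>=2.2
[368.875304   263.22978678] [358.12503956 259.06722992] [379.78788433 267.45473314]
[334.708518    97.77582257] [328.80586364 148.62034487] [340.34912035  49.07008076]
```

View pics/u1.png

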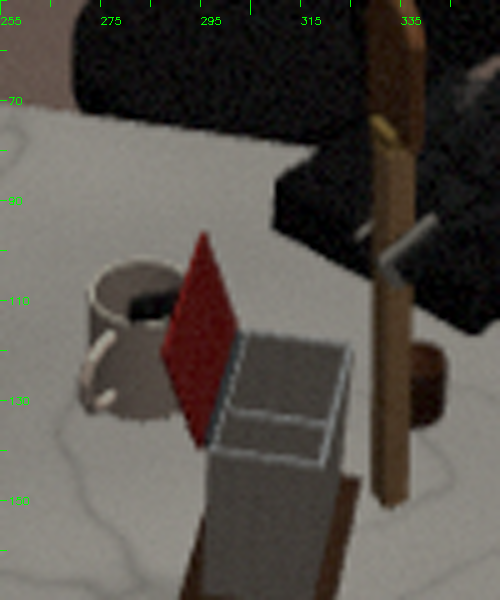

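The picture shows the lid folded back and the spatula nearly upright in the pads, with its handle end at (333,150) in the side view. I'm moving over the left compartment.

Call:
move_arm(
  commands="-3 25 0 0 1 -1 -0.9; -7 60 0 0.3 2 -2 -0.9; -12 100 0 0.6 3.5 -3.6 -0.9; -16 130 0 0.6 3.5 -3.6 -0.9; -16 138 0 0.6 3.5 -3.6 -0.9",
)

```text
t: 10.5
tcp_pos: [0.5532, -0.2442, 0.3202]
tool_rot: [0.814, 0.297, 0.469, -0.171]
force: [0.1, 0.3, -0.9]
finger_gap: 0.195
gripper_force: 59.3
```

Run:
```python
from path import *; from go import *
from h import *
s=telemetry.sense(); print(s["tcp_pos"],s["q"],s["force"],s["ft_torque"],s["finger_gap"]*85)
a=rel(*tcp((.539,-.257,.33),40,-30))
S=[snapshot("top"),snapshot("side")]
g=s["tcp_pos"]-R.from_quat(s["tool_rot"]).apply([0,0,.019])
for c in S: print(proj(c,g),proj(c,g+[0,0,-.17]),proj(c,g+[0,0,.133]))
b=tile(S[1]["image"][:,:,::-1],270,50,80,120,5);t=tile(S[0]["image"][:,:,::-1],360,190,76,80,5)
t=np.vstack([t,np.zeros((200,380,3),np.uint8)]);cv2.imwrite("pics/u2.png",np.hstack([b,t]))
```

```text
[ 0.55317324 -0.24424831  0.32018421] [-1.05979955  0.49805679  1.69764746  1.03698731  1.40839003 -0.63086218] [ 0.08152022  0.28037866 -0.94589915] [-0.32238656  0.40641048 -0.00656845] 16.571929888976562
t10.50 shift [-1.   0.7 -2.4] turn [-0.1  0.1  0. ] rows>=0.0
[417.69064684 225.8372793 ] [400.98351206 226.47689261] [434.55111602 225.19076872]
[313.33474411  76.39820116] [309.9218423  125.43829308] [316.54065086  30.21944505]
```

View pics/u2.png

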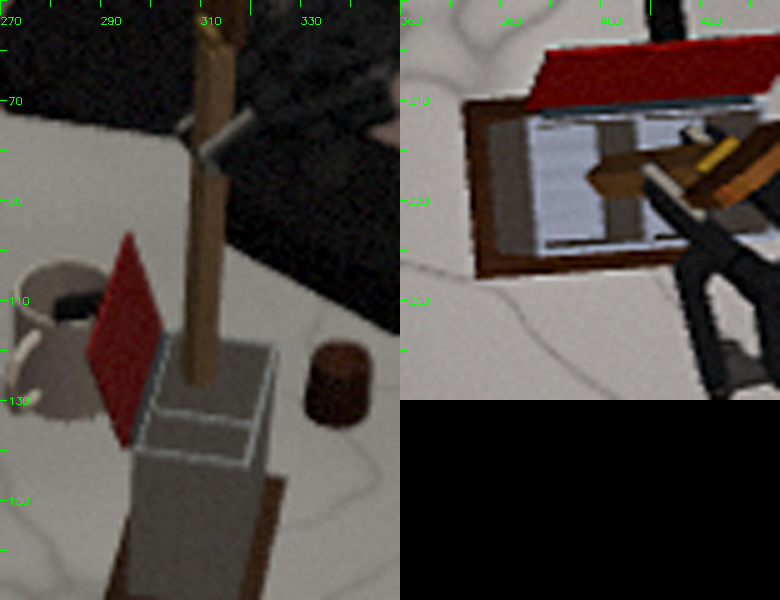

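The pictures show the spatula vertical, with its end at (310,126) in the side view and (401,226) in the top view, both matching the prediction. Before lowering I'll check the rim and divider against the model.

Run:
```python
from fit import *; from go import *
from path import tcp
p=[.5408,-.2868,.05]
for n,l in(("nl",(.036,.062)),("nr",(-.036,.062)),("fl",(.036,-.062)),("fr",(-.036,-.062)),("dl",(.034,0)),("dr",(-.034,0)),("wL",(0,.03))):
    q=T(p,(*l,.125)); print(n,proj(S["side"],q).round(1),proj(S["top"],q).round(1))
print(at_z(S["side"],(301,132),.125),at_z(S["side"],(321.6,135),.125),at_z(S["top"],(408,212),.125),at_z(S["top"],(408,237),.125))
a=rel(*tcp((.539,-.257,.33),40,-30)); rel(*tcp((.539,-.257,.20),40,-30))
```

```text
nl [296.5 139. ] [385.3 214. ]
nr [319.8 142.3] [387.6 242. ]
fl [303.6 114.5] [433.3 210.5]
fr [325.6 117.4] [435.7 238.5]
dl [300.8 126.5] [409.4 213.1]
dr [322.2 129.4] [411.6 239.4]
wL [309.9 134. ] [398.9 227.1]
[ 0.56798188 -0.25907312  0.125     ] [ 0.50320031 -0.26156031  0.125     ] [ 0.57754826 -0.28166408  0.125     ] [ 0.51330007 -0.2794421   0.125     ]
t10.70 shift [-1.3  2.9 -2.4] turn [-0.2  0.1 -0. ] rows>=0.1
t10.70 shift [-113.8    3.1   62.7] turn [-0.2  0.1 -0. ] rows>=2.1
```

Call:
move_arm(
  commands="-22 2 13 0 0 0 -0.9; -48 3 28 0 0 0 -0.9; -78 3 44 0 0 0 -0.9; -106 3 60 0 0 0 -0.9; -124 3 70 0 0 0 -0.9",
)

```text
t: 11.32
tcp_pos: [0.5523, -0.2461, 0.177]
tool_rot: [0.814, 0.296, 0.469, -0.172]
force: [-0.2, -0.6, 0.5]
finger_gap: 0.192
gripper_force: 59.3
```

Run:
```python
from path import *; from go import *
s=telemetry.sense(); g=s["tcp_pos"]-R.from_quat(s["tool_rot"]).apply([0,0,.019]); print(g,s["force"],s["ft_torque"])
a=rel(*tcp((.539,-.257,.174),40,-30))
```

```text
[ 0.53977909 -0.25673715  0.18651281] [-0.21680287 -0.61059106  0.45266509] [-0.35591637  0.37147971 -0.04903016]
t11.32 shift [-11.2  -0.2   5.6] turn [-0.1  0.1 -0.1] rows>=0.2
```

Call:
move_arm(
  commands="-2 0 1 0 0 0 -0.9; -4 0 2 0 0 0 -0.9; -6 0 3 0 0 0 -0.9; -8 0 4 0 0 0 -0.9; -8 0 4 0 0 0 -0.9",
)

```text
t: 11.95
tcp_pos: [0.5526, -0.248, 0.1689]
tool_rot: [0.814, 0.296, 0.469, -0.171]
force: [0.0, -0.8, -1.1]
finger_gap: 0.202
gripper_force: 59.3
```

Call:
move_arm(
  commands="-1 0 0.5 0 0 0 -0.9; -2 0 1 0 0 0 -0.9; -3 0 1.5 0 0 0 -0.9; -3 0 1.5 0 0 0 -0.9; -3 0 1.5 0 0 0 -0.9",
)

```text
t: 12.58
tcp_pos: [0.5524, -0.2481, 0.1653]
tool_rot: [0.814, 0.296, 0.469, -0.171]
force: [-0.4, 0.1, -0.9]
finger_gap: 0.192
gripper_force: 59.3
```

Call:
move_arm(
  commands="-1 0 0.5 0 0 0 -0.9; -2 0 1 0 0 0 -0.9; -3 0 1.5 0 0 0 -0.9; -4 0 2 0 0 0 -0.9; -4 0 2 0 0 0 -0.9",
)

```text
t: 13.2
tcp_pos: [0.5526, -0.2481, 0.1625]
tool_rot: [0.813, 0.296, 0.471, -0.172]
force: [-2.0, -0.1, 7.2]
finger_gap: 0.194
gripper_force: 60.0
```

Call:
move_arm(
  commands="0.5 0 0 0 0 0 -0.5; 0.5 0 0 0 0 0 -0.3; 0.5 0 0 0 0 0 -0.15; 0.5 0 0 0 0 0 -0.1; 0.5 0 0 0 0 0 -0.1",
)

```text
t: 13.82
tcp_pos: [0.5524, -0.2481, 0.1612]
tool_rot: [0.814, 0.296, 0.469, -0.171]
force: [0.1, -0.5, 0.8]
finger_gap: 0.45
gripper_force: 0.0
```

Call:
move_arm(
  commands="0 0 -10 0 0 0 -0.1; 0 0 -25 0 0 0 -0.1; 0 0 -45 0 0 0 -0.1; 0 0 -75 0 0 0 -0.1; 0 0 -110 0 0 0 -0.1",
)

```text
t: 14.45
tcp_pos: [0.4782, -0.3105, 0.2174]
tool_rot: [0.814, 0.296, 0.469, -0.171]
force: [0.3, -0.2, -0.1]
finger_gap: 0.451
gripper_force: 0.0
```

Run:
```python
from path import *; from go import *
from h import *
s=telemetry.sense(); print(s["tcp_pos"],s["force"])
SP=-12.8
walk(s["q"],[((.43,-.25,.36),35,-40),((.45,0,.33),10,-60),((.515,.2915,.25),SP,-82),((.5203,.2916,.132),SP,-82)])
a=rel(*tcp((.42,-.25,.36),35,-40)); a=rel(*tcp((.45,0,.33),10,-60),a); a=rel(*tcp((.515,.2915,.25),SP,-82),a)
S=[snapshot("top"),snapshot("side")]
b=tile(S[1]["image"][:,:,::-1],270,50,80,120,5);t=tile(S[0]["image"][:,:,::-1],360,190,76,80,5)
t=np.vstack([t,np.zeros((200,380,3),np.uint8)]);cv2.imwrite("pics/r1.png",np.hstack([b,t]))
```

```text
[ 0.47815332 -0.31046026  0.21738117] [ 0.30744165 -0.16102328 -0.11541798]
[ 0.43 -0.25  0.36] 35 -40 q [-1.22  0.28  1.84  0.85  1.4  -0.58]
[0.45 0.   0.33] 10 -60 q [-0.44  0.01  2.07  0.48  0.67  0.64]
[0.515 0.292 0.25 ] -12.8 -82 q [ 0.36  0.45  1.59 -0.09  0.99  2.2 ]
[0.52  0.292 0.132] -12.8 -82 q [ 0.36  0.62  1.68 -0.12  0.73  2.24]
t14.45 shift [117.2 -82.5 -57.7] turn [-4.1 -9.9  2.8] rows>=2.5
t14.45 shift [  77.9 -183.6  146.1] turn [-16.2 -19.7  19.2] rows>=4.0
t14.45 shift [  52.  -274.8  125.1] turn [ -7.5 -21.7  21.7] rows>=4.9
```

View pics/r1.png

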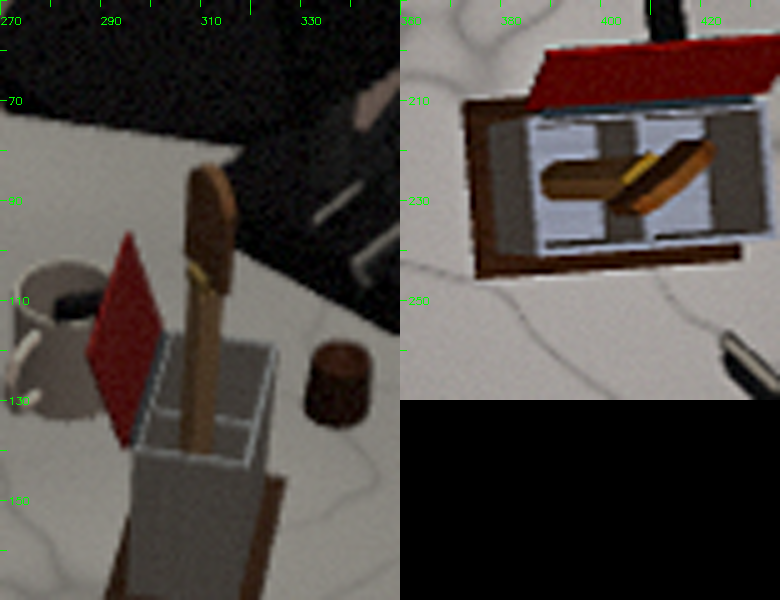

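The spatula stands upright in the left compartment: its handle enters at (310,135) and its head tip is at (310,84) in the side view. Next is the server.

Call:
move_arm(
  commands="15 -10 -20 0 -1 0 0; 40 -28 -35 -1 -3 1 0; 70 -50 -45 -2 -6 2 0; 98 -70 -52 -3 -8.5 2.5 0; 117 -82 -58 -4.1 -9.9 2.8 0",
)

```text
t: 15.18
tcp_pos: [0.4329, -0.2398, 0.3482]
tool_rot: [0.864, 0.273, 0.403, -0.127]
force: [0.6, 0.2, 0.6]
finger_gap: 0.501
gripper_force: 0.0
```

Call:
move_arm(
  commands="12 -30 24 -3 -3 3 0; 30 -70 56 -6 -7 7 0; 47 -110 88 -10 -12 11.5 0; 63 -150 119 -13 -16 15.5 0; 78 -184 146 -16.2 -19.7 19.2 0",
)

```text
t: 15.8
tcp_pos: [0.4552, -0.0168, 0.3129]
tool_rot: [0.959, 0.102, 0.263, -0.034]
force: [0.8, -0.1, 0.4]
finger_gap: 0.501
gripper_force: 0.0
```

Run:
```python
from path import *; from go import *
s=telemetry.sense(); print(s["q"])
a=rel(*tcp((.515,.2915,.25),-12.8,-82))
```

```text
[-0.53128337  0.0150985   2.07814162  0.56394157  0.72465738  0.46153046]
t15.80 shift [  65.1 -286.5  137.7] turn [ -9.  -22.3  23.6] rows>=5.2
```

Call:
move_arm(
  commands="8 -36 14 -1 -3 3 0; 18 -80 36 -2.5 -6 6.5 0; 28 -124 58 -4 -10 10 0; 39 -170 80 -5.5 -13.5 14 0; 50 -215 103 -7 -17 18 0",
)

```text
t: 16.42
tcp_pos: [0.4947, 0.1688, 0.264]
tool_rot: [0.991, -0.051, 0.124, -0.006]
force: [0.8, -0.3, 0.9]
finger_gap: 0.502
gripper_force: 0.0
```

Run:
```python
from path import *; from go import *
a=rel(*tcp((.515,.2915,.24),-12.8,-82)); rel(*tcp((.5203,.2916,.132),-12.8,-82),a)
```

```text
t16.43 shift [  -0.8 -122.8   47. ] turn [-2.7 -6.1  6.7] rows>=2.1
t16.43 shift [ -9.9  -1.3 107.7] turn [0. 0. 0.] rows>=1.7
```

Call:
move_arm(
  commands="0 -45 16 -1 -2 2 0.3; -1 -90 34 -2 -4 4.5 0.3; -1 -118 45 -2.7 -6.1 6.7 0.3; -1 -123 47 -2.7 -6.1 6.7 0.3; -1 -123 47 -2.7 -6.1 6.7 0.3",
)

```text
t: 17.05
tcp_pos: [0.5167, 0.2899, 0.221]
tool_rot: [0.992, -0.109, 0.069, 0.008]
force: [-0.8, -0.6, -0.3]
finger_gap: 0.649
gripper_force: 0.0
```

Run:
```python
from path import *; from go import *
rel(*tcp((.5203,.2916,.132),-12.8,-82))
```

```text
t17.05 shift [ -9.3  -2.4 107.6] turn [-0.   0.   0.3] rows>=1.7
```

Call:
move_arm(
  commands="-4 -2 45 0 0 0 0.3; -9 -2 90 0 0 0 0.2; -9 -2 107 0 0 0 0; -9 -2 107 0 0 0 -0.2; -9 -2 107 0 0 0 -0.4",
)

```text
t: 17.68
tcp_pos: [0.5253, 0.2913, 0.116]
tool_rot: [0.991, -0.109, 0.071, 0.006]
force: [1.0, -1.0, -0.1]
finger_gap: 0.298
gripper_force: 0.0
```

Call:
move_arm(
  commands="0 0 0 0 0 0 -0.5; 0 0 0 0 0 0 -0.9; 0 0 0 0 0 0 -0.9; 0 0 0 0 0 0 -0.9; 0 0 0 0 0 0 -0.9",
)

```text
t: 18.3
tcp_pos: [0.5252, 0.292, 0.1162]
tool_rot: [0.991, -0.109, 0.072, 0.006]
force: [-1.9, 0.2, 6.3]
finger_gap: 0.197
gripper_force: 59.3
```

Run:
```python
from path import *; from go import *
s=telemetry.sense(); print(s["tcp_pos"],s["force"],s["ft_torque"],s["finger_gap"]*85)
g=s["tcp_pos"]-R.from_quat(s["tool_rot"]).apply([0,0,.019]); print("grasp",g)
```

```text
[0.52517003 0.29198654 0.11621154] [-1.86025136  0.1894443   6.2864873 ] [ 0.15035108  0.05146933 -0.07689162] 16.733588285719595
grasp [0.5224955  0.29251126 0.13501504]
```

Call:
move_arm(
  commands="2 0 -15 0 0 0 -0.9; 5 0 -35 0 0 0 -0.9; 9 0 -65 0 0 0 -0.9; 13 0 -95 0 0 0 -0.9; 17 0 -120 0 0 0 -0.9",
)

```text
t: 18.92
tcp_pos: [0.5235, 0.2907, 0.2373]
tool_rot: [0.992, -0.109, 0.07, 0.007]
force: [0.1, -0.3, -1.5]
finger_gap: 0.198
gripper_force: 59.1
```

Run:
```python
from path import *; from go import *
s=telemetry.sense(); print(s["force"],s["ft_torque"],s["finger_gap"]*85)
W=[((.46,.16,.34),5,-66),((.43,.0,.37),20,-50),((.43,-.17,.37),33,-38),((.44,-.32,.37),40,-30),((.542,-.317,.335),40,-30)]
walk(s["q"],W); a=None
for w in W: a=rel(*tcp(*w),a)
```

```text
[ 0.06532676 -0.27438464 -1.49931824] [0.0181887  0.02330459 0.02662492] 16.81106870639533
[0.46 0.16 0.34] 5 -66 q [ 0.11  0.09  1.91 -0.01  0.72  1.6 ]
[0.43 0.   0.37] 20 -50 q [-0.65 -0.09  2.13  0.8   0.86  0.11]
[ 0.43 -0.17  0.37] 33 -38 q [-1.16  0.17  1.99  0.93  1.34 -0.57]
[ 0.44 -0.32  0.37] 40 -30 q [-1.28  0.44  1.67  0.92  1.61 -0.66]
[ 0.542 -0.317  0.335] 40 -30 q [-1.11  0.55  1.57  1.01  1.48 -0.59]
t18.93 shift [-14.  139.  -88.3] turn [  4.8  15.8 -16.9] rows>=2.6
t18.93 shift [-23.  153.6 -46.1] turn [  8.   15.9 -12.8] rows>=2.6
t18.93 shift [-40.9 156.4 -38. ] turn [ 9.4 11.9 -9. ] rows>=2.7
t18.93 shift [-42.6 129.2 -58. ] turn [ 5.8  8.  -3.9] rows>=2.4
t18.93 shift [ 9.7 63.3 86.8] turn [0. 0. 0.] rows>=1.7
```

Call:
move_arm(
  commands="-2 15 -12 0.5 2 -2 -0.9; -5 45 -30 1.5 5 -5.5 -0.9; -8 78 -50 2.7 9 -9.5 -0.9; -11 110 -70 3.8 12.5 -13.5 -0.9; -14 139 -88 4.8 15.8 -16.9 -0.9",
)

```text
t: 19.55
tcp_pos: [0.4666, 0.16, 0.3213]
tool_rot: [0.977, 0.044, 0.208, -0.009]
force: [-0.1, -0.2, -0.8]
finger_gap: 0.199
gripper_force: 59.2
```

Call:
move_arm(
  commands="-4 28 -9 1.5 3 -2.5 -0.9; -8 58 -18 3 6 -5 -0.9; -13 90 -27 4.7 9.5 -7.5 -0.9; -18 122 -37 6.4 12.7 -10.2 -0.9; -23 154 -46 8 15.9 -12.8 -0.9",
)

```text
t: 20.18
tcp_pos: [0.4421, 0.0223, 0.347]
tool_rot: [0.935, 0.151, 0.315, -0.058]
force: [0.2, -0.7, -1.3]
finger_gap: 0.199
gripper_force: 59.2
```

Run:
```python
from path import *; from go import *
s=telemetry.sense(); print(s["q"].round(2),s["finger_gap"]*85)
W=[((.43,-.17,.37),33,-38),((.44,-.32,.37),40,-30),((.542,-.317,.335),40,-30)]
walk(s["q"],W); a=None
for w in W: a=rel(*tcp(*w),a)
```

```text
[-0.55 -0.08  2.12  0.72  0.8   0.26] 16.903333002922217
[ 0.43 -0.17  0.37] 33 -38 q [-1.16  0.17  1.99  0.93  1.34 -0.57]
[ 0.44 -0.32  0.37] 40 -30 q [-1.28  0.44  1.67  0.92  1.61 -0.66]
[ 0.542 -0.317  0.335] 40 -30 q [-1.11  0.55  1.57  1.01  1.48 -0.59]
t20.18 shift [-38.  174.5 -46.2] turn [  9.6  14.5 -10.8] rows>=3.0
t20.18 shift [-42.6 129.2 -58. ] turn [ 5.8  8.  -3.9] rows>=2.4
t20.18 shift [ 9.7 63.3 86.8] turn [0. 0. 0.] rows>=1.7
```

Call:
move_arm(
  commands="-8 35 -9 2 3 -2 -0.9; -15 70 -18 4 6 -4.3 -0.9; -23 105 -28 6 9 -6.5 -0.9; -30 140 -37 8 12 -8.7 -0.9; -38 174 -46 9.6 14.5 -10.8 -0.9",
)

```text
t: 20.8
tcp_pos: [0.4421, -0.1628, 0.3578]
tool_rot: [0.862, 0.254, 0.42, -0.124]
force: [1.6, -0.3, -1.3]
finger_gap: 0.197
gripper_force: 59.2
```

Call:
move_arm(
  commands="-10 30 -14 1.3 2 -1 -0.9; -20 60 -27 2.7 3.7 -1.8 -0.9; -30 92 -41 4.2 5.7 -2.8 -0.9; -39 118 -53 5.4 7.3 -3.6 -0.9; -43 129 -58 5.8 8 -3.9 -0.9",
)

```text
t: 21.42
tcp_pos: [0.4515, -0.3106, 0.3588]
tool_rot: [0.815, 0.294, 0.469, -0.17]
force: [-0.1, -0.3, -1.2]
finger_gap: 0.201
gripper_force: 59.3
```

Run:
```python
from path import *; from go import *
rel(*tcp((.542,-.317,.335),40,-30))
```

```text
t21.43 shift [12.4 62.7 87.6] turn [ 0.2  0.1 -0.2] rows>=1.7
```

Call:
move_arm(
  commands="2 12 17 0 0 0 -0.9; 6 30 42 0 0 0 -0.9; 9 48 67 0 0 0 -0.9; 12 62 87 0 0 0 -0.9; 12 63 88 0 0 0 -0.9",
)

```text
t: 22.05
tcp_pos: [0.5564, -0.3017, 0.3246]
tool_rot: [0.814, 0.295, 0.469, -0.173]
force: [-0.5, 0.4, -0.3]
finger_gap: 0.2
gripper_force: 59.3
```

Run:
```python
from path import *; from go import *
from h import *
s=telemetry.sense(); print(s["tcp_pos"],s["finger_gap"]*85)
g=s["tcp_pos"]-R.from_quat(s["tool_rot"]).apply([0,0,.019]); print(g)
for n in("top","side"):
    c=snapshot(n); im=c["image"].astype(int); m=(im[:,:,2]>im[:,:,0]+30)&(im[:,:,2]>im[:,:,1]+20)
    v,u=np.nonzero(m); print(n,m.sum(),"u",u.min(),u.max(),"v",v.min(),v.max())
    if n=="side":
        for row in range(v.min(),v.max()+1,8): print(row,u[v==row].min(),u[v==row].max())
    else:
        for col in range(u.min(),u.max()+1,6): k=v[u==col]; print(col,k.min() if len(k) else 0,k.max() if len(k) else 0)
    print("model",[proj(c,g+[0,0,z]).round(1).tolist() for z in(-.17,-.1,0,.05)])
rel(*tcp((.542,-.317,.19),40,-30))
```

```text
[ 0.55638966 -0.30173738  0.32460783] 16.99112136290468
[ 0.54381348 -0.31233439  0.33412326]
top 189 u 386 463 v 213 240
386 214 214
392 221 240
398 230 239
404 239 239
410 219 232
416 238 238
422 222 238
428 220 227
434 223 227
440 219 221
446 217 225
452 0 0
458 0 0
model [[424.3, 224.7], [431.9, 224.3], [444.4, 223.7], [451.5, 223.4]]
side 129 u 312 320 v 49 114
49 316 320
57 315 319Traceback (most recent call last):
  File "<stdin>", line 9, in <module>
    return umr_minimum(a, axis, None, out, keepdims, initial, where)
ValueError: zero-size array to reduction operation minimum which has no identity
```

Run:
```python
from path import *; from go import *
from h import *
s=telemetry.sense(); g=s["tcp_pos"]-R.from_quat(s["tool_rot"]).apply([0,0,.019]); print(g)
for n,(u0,u1,v0,v1) in(("top",(415,465,210,240)),("side",(295,335,40,135))):
    c=snapshot(n); h=cv2.cvtColor(c["image"],cv2.COLOR_RGB2HSV)[v0:v1,u0:u1].astype(int)
    m=((h[...,0]>105)&(h[...,0]<130)&(h[...,1]>120)&(h[...,2]>25)).astype(np.uint8)
    k,l,st,ce=cv2.connectedComponentsWithStats(m)
    for i in range(1,k):
        if st[i,4]>15: print(n,st[i]+[u0,v0,0,0,0],(ce[i]+[u0,v0]).round(1))
    for row in range(v0,v1,6) if n=="side" else []:
        k=np.nonzero(m[row-v0])[0]; 
        if len(k): print(row,k.min()+u0,k.max()+u0)
    print("model",[proj(c,g+[0,0,z]).round(1).tolist() for z in(-.17,-.1,0,.05)])
rel(*tcp((.542,-.317,.19),40,-30))
```

```text
[ 0.54278233 -0.31359781  0.33462409]
top [438 217  13  10  62] [444.6 221. ]
top [421 219  16  10 115] [428.7 223.9]
model [[424.9, 225.1], [432.5, 224.7], [445.1, 224.2], [452.2, 223.9]]
side [313  46   9  19 112] [316.5  55.1]
side [312  69   8  26 108] [316.  79.]
46 314 314
52 314 320
58 314 320
64 313 314
70 313 313
76 312 319
82 314 318
88 317 318
94 318 318
100 317 317
112 315 315
model [[313.4, 112.5], [314.8, 93.5], [317.0, 63.5], [318.3, 47.1]]
t22.25 shift [-126.2    1.9   71.2] turn [ 0.1  0.1 -0.3] rows>=2.3
```

Call:
move_arm(
  commands="-22 2 13 0 0 0 -0.9; -48 2 28 0 0 0 -0.9; -78 2 44 0 0 0 -0.9; -108 2 61 0 0 0 -0.9; -124 2 70 0 0 0 -0.9",
)

```text
t: 22.88
tcp_pos: [0.5544, -0.3074, 0.1816]
tool_rot: [0.815, 0.293, 0.469, -0.171]
force: [0.4, 0.3, -0.6]
finger_gap: 0.195
gripper_force: 59.3
```

Run:
```python
from path import *; from go import *
s=telemetry.sense(); g=s["tcp_pos"]-R.from_quat(s["tool_rot"]).apply([0,0,.019]); print(g,s["force"])
a=rel(*tcp((.542,-.317,.18),40,-30))
```

```text
[ 0.5417875  -0.31790668  0.19107752] [ 0.42859705  0.30548327 -0.58980238]
t22.88 shift [-9.2 -0.6  6.2] turn [ 0.2  0.1 -0.4] rows>=0.2
```

Call:
move_arm(
  commands="-2 0 1 0 0 0 -0.9; -4 0 2 0 0 0 -0.9; -6 0 3.5 0 0 0 -0.9; -8 0 4.5 0 0 0 -0.9; -9 0 5 0 0 0 -0.9",
)

```text
t: 23.5
tcp_pos: [0.5551, -0.3073, 0.1726]
tool_rot: [0.815, 0.294, 0.469, -0.17]
force: [-0.2, -0.2, -1.9]
finger_gap: 0.198
gripper_force: 59.3
```

Call:
move_arm(
  commands="-1 0 0.5 0 0 0 -0.9; -2 0 1 0 0 0 -0.9; -3 0 1.5 0 0 0 -0.9; -4 0 2 0 0 0 -0.9; -4 0 2 0 0 0 -0.9",
)

```text
t: 24.12
tcp_pos: [0.5547, -0.3075, 0.1678]
tool_rot: [0.815, 0.294, 0.469, -0.171]
force: [0.2, -0.5, -0.6]
finger_gap: 0.198
gripper_force: 59.3
```

Call:
move_arm(
  commands="-1 0 0.5 0 0 0 -0.9; -2 0 1 0 0 0 -0.9; -3 0 1.5 0 0 0 -0.9; -4 0 2 0 0 0 -0.9; -4 0 2 0 0 0 -0.9",
)

```text
t: 24.75
tcp_pos: [0.5552, -0.3076, 0.167]
tool_rot: [0.813, 0.294, 0.472, -0.171]
force: [-2.6, 0.6, 12.1]
finger_gap: 0.197
gripper_force: 60.4
```

Call:
move_arm(
  commands="2 0 -1.2 0 0 0 -0.9; 2 0 -1.2 0 0 0 -0.5; 2 0 -1.2 0 0 0 -0.3; 2 0 -1.2 0 0 0 -0.15; 2 0 -1.2 0 0 0 -0.1",
)

```text
t: 25.38
tcp_pos: [0.5545, -0.3076, 0.1655]
tool_rot: [0.815, 0.294, 0.469, -0.171]
force: [-0.6, 0.5, -0.2]
finger_gap: 0.448
gripper_force: 0.0
```

Call:
move_arm(
  commands="0 0 -10 0 0 0 -0.1; 0 0 -25 0 0 0 -0.1; 0 0 -45 0 0 0 -0.1; 0 0 -75 0 0 0 -0.1; 0 0 -110 0 0 0 -0.1",
)

```text
t: 26.0
tcp_pos: [0.48, -0.3697, 0.2219]
tool_rot: [0.815, 0.294, 0.469, -0.171]
force: [0.1, -0.3, -0.2]
finger_gap: 0.453
gripper_force: 0.0
```

Run:
```python
from h import *
S=[snapshot("top"),snapshot("side")]
b=tile(S[1]["image"][:,:,::-1],250,50,100,120,5)
t=cv2.resize(S[0]["image"][100:300,60:480,::-1],(300,143)); t2=tile(S[0]["image"][:,:,::-1],370,195,75,75,4)
p=np.zeros((600,300,3),np.uint8);p[:300]=t2;p[310:453]=t
cv2.imwrite("pics/f.png",np.hstack([b,p]))
```

```text
(no output)
```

View pics/f.png

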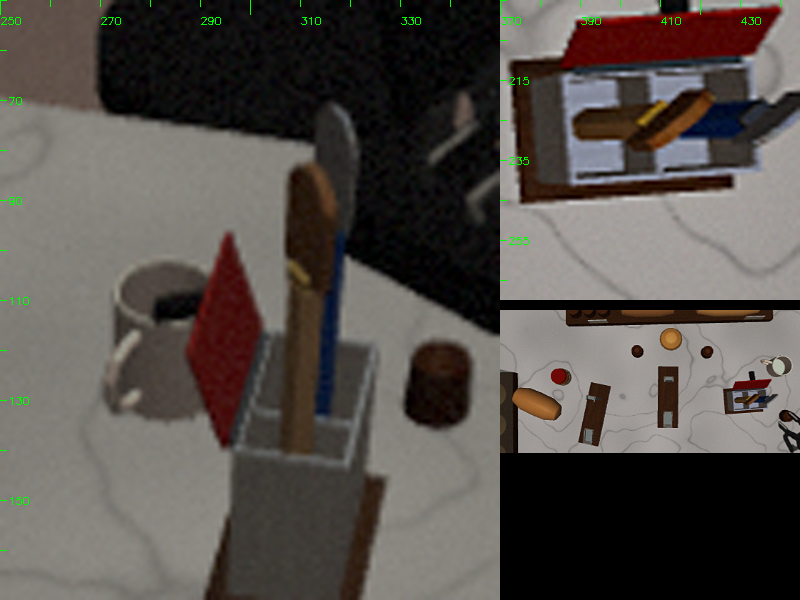

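Both tools stand upright, one in each compartment, with head tips at (310,84) and (317,72) in the side view. The lid is folded back, the other things are where they were, and the gripper is clear, so I'm handing in.

```bash
python3 -c "
from station import ticket; print(ticket.sign_off())"
```

```text
the job is handed in; nothing more can be done
None
```

The job is handed in at about 26 s: the lid is folded back to its stop, with the spatula upright in the left compartment and the cake server in the right, both handle down; the last picture showed nothing else moved.

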